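Set a glass sample for half-field inspection on the light viewer

TASK

Inspect the glass sample tile that lies in front on the right, half against the lamp and half against the dark shutter: lay the tile face up on the sloping panel of the light viewer, centred across the window, flat on the panel and square with its lower edge resting on the ledge, and let go of it while the shutter is still shut. Then slide the sprung shutter by its fin to half of its travel (the long middle index line) and finish holding it there: the program ends with the fin still held against the spring. Leave the dropper bottle, the bead vial and the glass cutter undisturbed.

Things in the scene. Friction and masses are not known exactly. Their poses are not given: they have to be found in the camera images.
- tile_center (a point): centre (half-way up) of the fused glass sample tile: amber square, 53 x 53 mm, 8.5 mm thick, with white dots (1.5 mm high) on its face; about 45 g. Starts flat on the bench, dots up, in front of the robot to the right (not the blue tile far behind). x and y run along its edges, z out of its dotted face.
- tile_seat (a point): where the tile's centre belongs on the viewer, with the panel's axes: x up the slope (away from the robot, rising at 30 degrees), y left along the ledge, z out of the panel. The panel surface is at z = -4.25 mm; the ledge's lip (62 mm long, 8 mm high, 4 mm thick) faces the tile's lower edge at x = -27 mm. The tile does not always slide down to it by itself.
- shutter_fin (a point): centre of the black ribbed fin that moves the shutter; axes as tile_seat. It is 22 mm along the slope (x), 10 mm thick along the slide (y) and stands 1.5 to 29.5 mm off the panel (centre at 15.5 mm). Shut, it is at x = +58 mm, y = 0 from tile_seat, 20 mm up the slope of the seated tile. It moves to panel -y (right) as the shutter opens.
- shutter (a joint): travel of the shutter, m: 0 shut, 0.060 fully open, growing as the fin moves along panel -y. Half is 0.030: the fin is at the long middle one of three engraved index lines and the shutter's edge crosses the middle of the window. A spring drives it shut: 2.4 N when shut, 7.2 N at half, 12 N fully open; let go, it snaps shut.
- light_viewer: the light viewer: grey box with black end cheeks and a sloping top panel, 170 mm wide, 124 mm deep, 30 mm high in front, 100 mm behind; fixed. Origin under its middle at the bench top, x to its high back, y left, z up. Its clear window (50 mm wide, flush) is centred on tile_seat in y, 20 mm left of the box's middle, and shows 13 mm above the seated tile.
- dropper_bottle: bystander: dropper bottle, 34 mm across and 102 mm high, left of the viewer; origin at the centre of its underside
- bead_tube: bystander: capped vial of beads, 26 mm across and 68 mm high, left of the viewer; origin at the centre of its underside
- cutter: bystander: glass cutter, a 145 mm pencil-like tool 12 mm thick lying at the right; origin under its middle, its length along its y
Not all that is in view belongs to the job. There is more than one size of the light_viewer; the one meant has the size given above.

How it is judged:
By the outcome, as a careful person would: the job done as asked, in the order asked, and still so for the second after the job is handed in, while the arm keeps its last pose, push and grip.
It also fails if it takes over 51 s, if anything falls off the work surface, if the arm or the gripper's body presses on something with over 40 N, if the wrist force passes 120 N, or if a joint passes its speed limit or range.

ROBOT

A 6-joint arm with a two-finger parallel gripper is mounted at the origin on a cart in front of the work surface, level with it; the furniture and walls round the work are solid. World frame = base frame: x ahead of the robot, y to its left, z up, the work surface at z = 0. Lengths are in m, angles in rad, forces in N, time in s.
With the tool pointing down it reaches from about 0.325 to 0.75 m from the base axis. Payload 7.6 kg.
Tool frame: the origin (TCP) lies at the very end of the fingers, on their centre line; the grasp point (between the pads) lies 19 mm behind it; z points along the fingers, y is the line along which they close (so a half turn about z gives the same grasp; the last joint's range is limited). The gripper opens to 85 mm and grips with 20 to 120 N. Pads are 22 mm wide; open, the fingers measure 114 mm over their backs; the gripper's body (76 mm by 85 mm) begins 54 mm behind the grasp point. The pads swing forward as they close: fully open they stand 13 mm farther back than shut.
Start: joints at [-1.382, 0.052, 1.401, -0, 1.689, -0.07], TCP at [0.134, -0.508, 0.231] pointing down, gripper open.
Joint ranges: [-2.9, 2.9], [-0.91, 2.17], [0.12, 2.37], [-1.06, 4.2], [0.26, 2.73], [-2.93, 2.93]. Speed limits (rad/s): [2.57, 2.57, 3.01, 3.14, 3.14, 3.14].

INTERFACE

Orientations are given as a unit quaternion [w, x, y, z].
In Python, from station import move_ptp, move_straight, movej, grip, wait, solve_ik, capture, IKError, hand_in, silhouettes, current_time_s, current_qpos, current_joint_vel, current_tau, current_eef_pos, current_eef_rot, current_force, current_torque, current_finger_gap, current_gripper_force gives the robot as it stands. The module is installed in compiled form; this text tells all that it offers. Calls block until the motion is done:
- move_ptp(position, orientation): joint-space move of the TCP to a pose.
- move_straight(position, ori=None, speed=0.15): straight line of the TCP; ori=None keeps the orientation; speed is the mean speed in m/s.
- movej(angles): joint-space move.
- grip(opening, strength=None): finger opening in m; strength is the grip in N (None keeps the last); returns when the fingers have stopped.
- wait(seconds).
- solve_ik(position, orientation): joint angles nearest the present ones, or None.
- capture(name): name is "side" or "top" or "wrist"; returns a dict with "img" (400x640x3 uint8, blue, green, red), "fx", "fy", "cx", "cy" (pixels), "camera_from_world" (4x4, takes a point from world to camera coordinates); the wrist camera has in their place "mount" (4x4, takes a point from camera to tool coordinates, whose origin is the TCP and whose axes are the flange's). Camera axes: x right, y down, z forward; pixel columns grow to the right and rows downward; lengths in m; the calibration is good to about 2 mm. The wrist camera is an equidistant fisheye: a pixel r from the principal point sees the ray r / f radians off the axis. A picture is of the moment at which its call begins: read the wrist's pose just before it. There is no depth.
A pose or a line that the arm cannot do raises IKError and nothing moves.
- hand_in(): hands the job in; it is judged then, once.
Trained networks look in a picture, given as the dict that the camera call returned (one of the last four; its "shot" number tells which), for a name from the list of things; names that differ only in an ending like _2 or _b are one class to them, and where a whole thing is asked for, a point or a joint stands for the part that bears it (a point fixed in the world has none). Each returns a list of dicts, best first, with "p" (0 to 1); they miss things now and then, are a little off and sometimes report something else, mostly with a low value. They report only what shows in the picture. A call takes as long as a camera call. They do not tell look-alikes from the thing itself.
- silhouettes(picture, name): "region" (400x640 bool, what is visible of it) and "extent" ([left, top, width, height] in pixels, round what is visible of it).
Readings, each from a call of its own:
- current_time_s(): time.
- current_qpos(): joint angles.
- current_joint_vel(): joint speeds.
- current_tau(): joint torques, N m.
- current_eef_pos(): TCP position.
- current_eef_rot(): TCP orientation.
- current_force(): force on the tool from outside, world axes, zero at the start.
- current_torque(): the same for the moment, N m.
- current_finger_gap(): finger opening in m.
- current_gripper_force(): force on a finger pad.
Only numpy, scipy, OpenCV 4.12 (cv2) and the standard library are available. Lean on these libraries where they do the work, as an engineer would, in place of code of your own. Each camera call takes 0.05 s, during which the arm holds its last target. There are 200 camera calls.

## Working session

There is one attempt and no reset: what is moved stays moved. The work goes in short steps, each a Python script; the robot and the scene stay as the last script left them, time stands still between calls to the robot, and variables do not carry over. Pictures are saved under pics/ and viewed, at most 10 in all, crops included, and the job is handed in when it is done.

```bash
mkdir -p pics
python3 - <<'E'
from station import *
import cv2,numpy as np
t=capture("top");s=capture("side")
cv2.imwrite("pics/a.png",np.vstack([t["img"],s["img"]])[:, :] if 0 else cv2.resize(np.vstack([t["img"],s["img"]]),(480,600)))
cv2.imwrite("pics/top.png",t["img"]);cv2.imwrite("pics/side.png",s["img"])
for n,c in(("top",t),("side",s)):
  print(n,c["fx"],c["cx"],c["cy"],np.round(c["camera_from_world"],3).tolist())
for c in (t,s):
  for n in ["tile_center","light_viewer","shutter_fin","cutter","dropper_bottle","bead_tube"]:
    try: print(n,[(round(d["p"],2),list(d["extent"])) for d in silhouettes(c,n)])
    except Exception as e: print(n,e)
print(current_time_s())
E
```

```text
top 474.6908430367814 316.1925323559373 202.06612386243796 [[-0.024, -1.0, 0.015, -0.081], [-0.996, 0.022, -0.091, 0.546], [0.091, -0.017, -0.996, 1.461], [0.0, 0.0, 0.0, 1.0]]
side 496.0032497852516 320.03585083583823 198.94932320606793 [[-0.966, -0.256, -0.024, 0.515], [-0.078, 0.381, -0.921, 0.16], [0.245, -0.889, -0.388, 1.264], [0.0, 0.0, 0.0, 1.0]]
tile_center [(0.77, [374.6, 212.9, 16.1, 17.9])]
light_viewer [(0.69, [310.3, 201.0, 47.7, 34.3]), (0.6, [231.7, 175.2, 63.1, 46.0])]
shutter_fin []
cutter [(0.7, [420.5, 201.4, 30.3, 33.0]), (0.17, [203.0, 201.2, 11.7, 8.2])]
dropper_bottle [(0.43, [179.2, 217.5, 17.2, 5.4])]
bead_tube [(0.47, [202.8, 197.8, 11.0, 11.4])]
tile_center [(0.58, [356.1, 198.1, 12.1, 4.8])]
light_viewer [(0.91, [272.2, 206.1, 63.9, 62.3]), (0.91, [323.2, 188.1, 42.6, 42.8])]
shutter_fin [(0.53, [334.1, 194.2, 5.0, 8.9]), (0.47, [286.5, 221.0, 9.8, 5.6])]
cutter [(0.56, [353.0, 179.3, 29.3, 3.9]), (0.38, [287.3, 219.3, 11.5, 6.9])]
dropper_bottle [(0.65, [291.6, 266.1, 18.5, 45.5])]
bead_tube [(0.83, [282.3, 263.3, 15.8, 28.5]), (0.63, [358.2, 195.3, 9.8, 7.5])]
0.7
```

View pics/top.png

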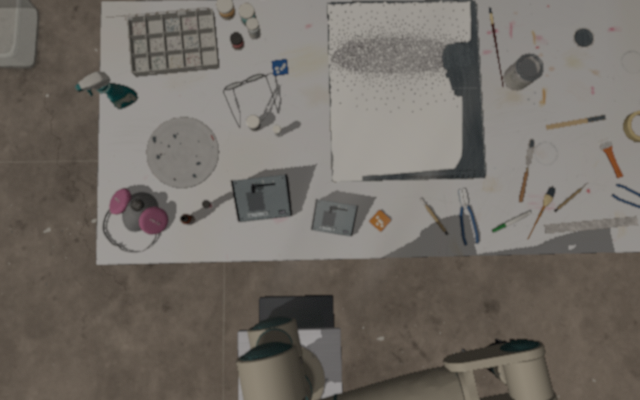

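View pics/side.png

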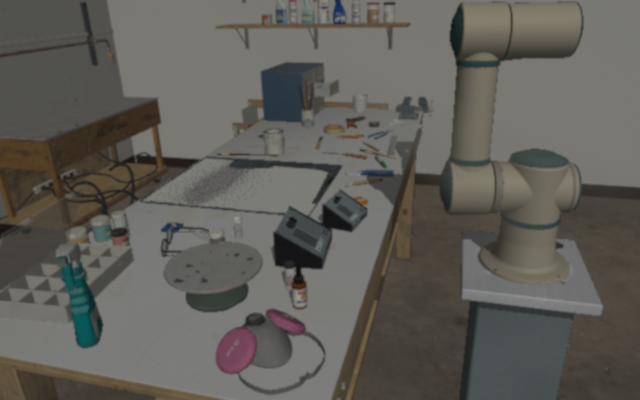

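The top view shows an amber tile at (381,220), a blue tile at (280,67), the large viewer at (262,198) and a small look-alike viewer at (335,218). At about 340 px/m, 170 mm is about 59 px, so the large one is meant. The amber tile at the front right is the one to pick up. I'll check both close up with the wrist camera.

```bash
cat > h.py <<'E'
from station import *
import cv2,numpy as np
from scipy.spatial.transform import Rotation as R
def q2m(q): return R.from_quat(np.roll(q,-1)).as_matrix()
def m2q(m): return np.roll(R.from_matrix(m).as_quat(),1)
def ray_fixed(c,uv):
    T=np.linalg.inv(c["camera_from_world"]); d=np.array([(uv[0]-c["cx"])/c["fx"],(uv[1]-c["cy"])/c["fy"],1])
    return T[:3,3],T[:3,:3]@d
def snap():
    p=np.array(current_eef_pos());q=np.array(current_eef_rot());c=capture("wrist")
    T=np.eye(4);T[:3,:3]=q2m(q);T[:3,3]=p;c["T"]=T@c["mount"];return c
def ray_w(c,uv):
    d=(np.array(uv,float)-[c["cx"],c["cy"]])/[c["fx"],c["fy"]];r=np.linalg.norm(d)
    v=np.array([*(d/max(r,1e-9)*np.sin(r)),np.cos(r)]);return c["T"][:3,3],c["T"][:3,:3]@v
def proj_w(c,P):
    v=np.linalg.inv(c["T"])@np.append(P,1);v=v[:3];r=np.arctan2(np.hypot(v[0],v[1]),v[2]);n=v[:2]/max(np.hypot(v[0],v[1]),1e-9)
    return np.array([c["cx"],c["cy"]])+n*r*np.array([c["fx"],c["fy"]])
def hit(ray,z): o,d=ray; return o+d*(z-o[2])/d[2]
def down(yaw): # tool z down, tool y along closing direction at angle yaw+90
    c,s=np.cos(yaw),np.sin(yaw);return np.array([[c,s,0],[s,-c,0],[0,0,-1.]])
E
python3 - <<'E'
from h import *
t=capture("top")
for n,uv,z in [("tile",(381,220),.01),("view",(262,198),.065),("small",(335,218),.05),("cut",(434,215),.01)]: print(n,hit(ray_fixed(t,uv),z).round(3))
print(q2m(current_eef_rot()).round(3))
E
```

```text
tile [ 0.484 -0.297  0.01 ]
view [0.556 0.072 0.065]
small [ 0.491 -0.149  0.05 ]
cut [ 0.495 -0.466  0.01 ]
[[ 0.967  0.256  0.   ]
 [ 0.256 -0.967 -0.   ]
 [ 0.     0.    -1.   ]]
```

Run:
```python
from h import *
import pickle
move_ptp([0.50,0.06,0.30],m2q(down(0)))
c=snap();v={k:(c[k]) for k in c}
print(c["fx"],c["cx"],c["cy"],np.round(c["mount"],3).tolist(),current_time_s())
cs=[c]
for n in ["light_viewer","shutter_fin","dropper_bottle","bead_tube"]:
    print(n,[(round(d["p"],2),np.round(d["extent"]).tolist()) for d in silhouettes(c,n)])
move_ptp([0.46,-0.297,0.2],m2q(down(0)))
d=snap();cs.append(d)
for n in ["tile_center","cutter"]:
  for r in silhouettes(d,n)[:2]:
    m=r["region"].astype(np.uint8);print(n,round(r["p"],2),np.round(r["extent"]),cv2.minAreaRect(cv2.findNonZero(m)))
pickle.dump(cs,open("cs.pkl","wb"))
cv2.imwrite("pics/w1.png",c["img"]);cv2.imwrite("pics/w2.png",d["img"]);print(current_time_s())
```

```text
309.70691628693146 319.5016787517922 206.10608832028578 [[-0.001, -0.947, -0.323, 0.085], [1.0, -0.001, 0.001, -0.001], [-0.001, -0.323, 0.947, -0.143], [0.0, 0.0, 0.0, 1.0]] 3.2083
light_viewer [(0.96, [226.0, 70.0, 153.0, 108.0]), (0.92, [407.0, 129.0, 113.0, 81.0])]
shutter_fin [(0.77, [278.0, 90.0, 19.0, 28.0]), (0.75, [461.0, 153.0, 15.0, 15.0]), (0.7, [511.0, 161.0, 28.0, 39.0])]
dropper_bottle [(0.68, [127.0, 155.0, 46.0, 29.0]), (0.53, [509.0, 160.0, 32.0, 36.0])]
bead_tube [(0.7, [169.0, 134.0, 33.0, 15.0]), (0.25, [234.0, 69.0, 140.0, 105.0])]
tile_center 0.95 [289. 128.  60.  62.] ((317.2500305175781, 159.25003051757812), (48.790367126464844, 48.08325958251953), 45.0)
cutter 0.6 [431. 103.  56. 101.] ((461.300048828125, 152.1000213623047), (114.93389129638672, 11.180338859558105), 63.43495178222656)
4.95
```

View pics/w1.png

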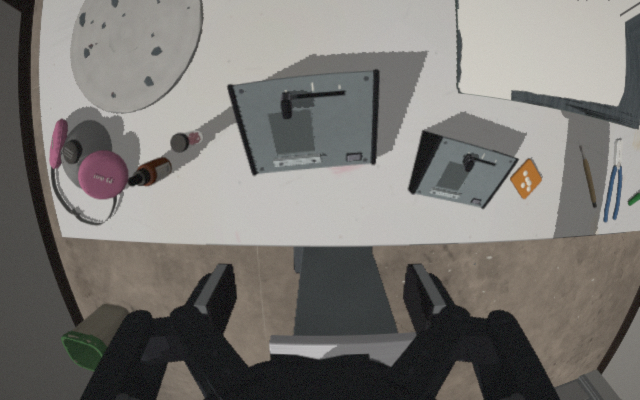

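View pics/w2.png

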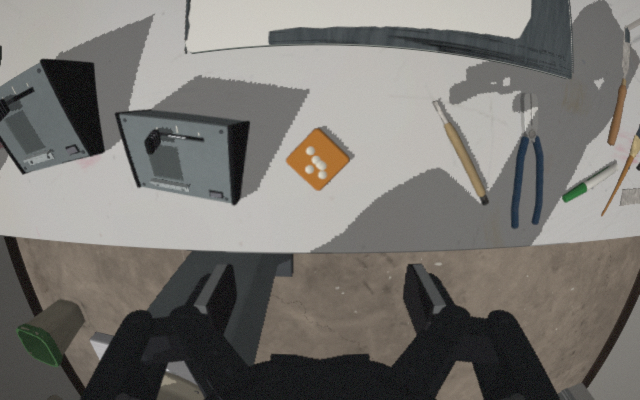

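The close views confirm it: the amber tile with white dots is a diamond centred at (318,159) in w2, with the small viewer left of it. In w1 the large viewer spans (228–380, 70–175), with its ledge at (300,160), shut fin at (288,103) and index lines at (312–341,85). Next I'll grasp the tile with a force-guarded descent.

```bash
cat > ori.py <<'E'
from h import *
import pickle
cs=pickle.load(open("cs.pkl","rb"));d=cs[1]
hsv=cv2.cvtColor(d["img"],cv2.COLOR_BGR2HSV)
m=cv2.inRange(hsv,(5,120,90),(25,255,255));m[:, :270]=0;m[:,370:]=0;m[:110]=0;m[210:]=0
k=max(cv2.findContours(m,0,1)[0],key=cv2.contourArea)
pts=np.array([hit(ray_w(d,p),.0085)[:2] for p in cv2.convexHull(k)[:,0]],np.float32)
r=cv2.minAreaRect((pts*1000));C=np.array(r[0])/1000;a=(r[2]+45)%90-45
E
python3 - <<'E'
from ori import *
print(r,C,a)
np.save("tile.npy",[*C,np.radians(a)])
for y in (a,a+90,a-90):
    q=solve_ik([*C,0.06],m2q(down(np.radians(y))));print(y,None if q is None else np.round(q,2))
print(current_force(),current_finger_gap())
E
```

```text
((485.2314453125, -293.52239990234375), (51.14942932128906, 51.69728469848633), 46.209197998046875) [ 0.48523145 -0.2935224 ] -43.790802001953125
-43.790802001953125 [-0.61  0.29  1.48 -0.    1.37  1.73]
46.209197998046875 [-0.61  0.29  1.48 -0.    1.37  0.16]
-133.79080200195312 None
[ 0.64577305  1.2536309  -0.47127447] 0.08565693500257619
```

Run:
```python
from h import *
x,y,a=np.load("tile.npy");a+=np.pi/2
q=m2q(down(a));t0=current_time_s()
move_ptp([x,y,0.06],q);grip(0.066,30)
c=snap();cv2.imwrite("pics/pre.png",c["img"])
move_straight([x,y,0.006],speed=.12)
f0=np.array(current_force());z=.006
while z>-.008:
    z-=.0015;move_straight([x,y,z],speed=.03)
    f=np.array(current_force())
    if f[2]-f0[2]>4: break
print("z",z,f-f0,current_time_s()-t0)
move_straight([x,y,z+.0035],speed=.05)
grip(0.045,40);wait(.1)
print(current_finger_gap(),current_gripper_force(),current_eef_pos())
move_straight([x,y,.10],speed=.2)
print(current_finger_gap(),current_gripper_force(),np.array(current_force())-f0,current_time_s())
```

```text
z -0.0075 [-2.2851021   2.52596081  7.16441252] 3.999999999999999
0.05201998701264136 45.20860205302597 [ 0.48578453 -0.2939418  -0.0032153 ]
0.05197685227145137 41.89369797706604 [-0.36113012  0.91748057 -0.5979186 ] 10.2333
```

Run:
```python
from h import *
import pickle
move_ptp([0.45,0.07,0.17],m2q(down(0)));wait(.15)
c=snap();pickle.dump(c,open("v.pkl","wb"))
i=c["img"][0:260,130:530];cv2.imwrite("pics/v.png",cv2.resize(i,None,fx=2,fy=2,interpolation=cv2.INTER_CUBIC));print(current_finger_gap(),current_time_s())
```

```text
0.051874698086782585 11.825
```

View pics/v.png

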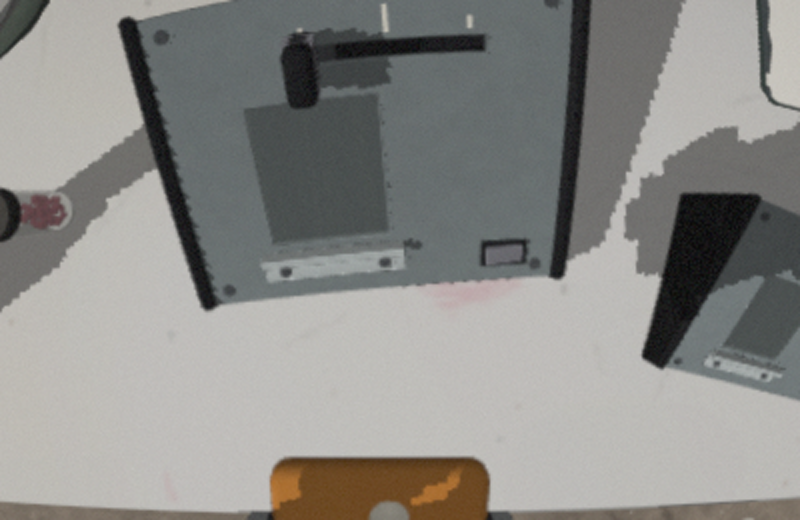

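The crop v shows the window with corners at about (245,110), (377,95), (387,230) and (272,243), and the lip at (262–405, 245–280). The fin top sits at (283–318, 35–107) and the long index line at (385,15). The tile is square in the fingers at (380,490). Now I'll fit the seat pose to these points.

```bash
cat > fit.py <<'E'
from h import *
import pickle
from scipy.optimize import least_squares
c=pickle.load(open("v.pkl","rb"));c0=pickle.load(open("cs.pkl","rb"))[0]
def Rp(y): return R.from_euler("ZY",[y,-np.pi/6]).as_matrix()
P=-4.25
# (cam, crop px, (x|name, y, z), weight)
O=[(c,(245,110),(39.5,25,P),1),(c,(377,95),(39.5,-25,P),1),(c,(387,230),("wb",-25,P),1),(c,(272,243),("wb",25,P),1),
(c,(284,104),(47,5,25.25),.5),(c,(317,105),(47,-5,25.25),.5),
(c,(385,31),("il",-30,P),1),(c,(471,27),("is",-60,P),1),
(c,(205,308),("xf",65,P),.4),(c,(564,277),("xf",-105,P),.4),
(c0,(253,174),("xf",65,P),.4),(c0,(376,165),("xf",-105,P),.4),(c0,(229,86),("xb",65,P),.4),(c0,(379,70),("xb",-105,P),.4)]
def px(k,u): return np.array(u)/2+[130,0] if k is c else np.array(u)
def res(p,raw=False):
    X,Y,Z,yaw,xf,wb,il,is_=p;N=dict(xf=xf,xb=xf+143.2,wb=wb,il=il)
    N["is"]=is_
    T=Rp(yaw);o=[]
    for k,u,q,w in O:
        q=np.array([N.get(q[0],q[0]),q[1],q[2]],float)/1000
        o.append((proj_w(k,np.array([X,Y,Z])+T@q)-px(k,u))*w)
    h=(Z*1000+(T@[xf,0,P])[2]-30)/2
    return np.array(o) if raw else np.append(np.ravel(o),h)
s=least_squares(res,[.53,.09,.06,0,-55,-20,80,80],loss="soft_l1",x_scale=[.01,.01,.01,.1,10,10,10,10])
E
python3 - <<'E'
from fit import *
print(s.x.round(4),s.cost);print(res(s.x,True).round(1).tolist(),res(s.x)[-1])
T=Rp(s.x[3])
for n,q in dict(lipTopIn_L=(-27,31,3.75),lipTopIn_R=(-27,-31,3.75),lipTopOutL=(-31,31,3.75),lipTopOutR=(-31,-31,3.75),baseL=(-27,31,P),baseR=(-27,-31,P)).items():
    print(n,((proj_w(c,s.x[:3]+T@np.array(q)/1000)-[130,0])*2).round(0))
np.save("seat.npy",s.x[:4])
E
```

```text
[ 5.40500e-01  9.22000e-02  6.11000e-02  8.48000e-02 -5.60599e+01
 -2.27138e+01  6.41193e+01  6.40851e+01] 4.704292258631485
[[-0.3, -0.3], [-0.0, -0.6], [0.6, 0.3], [0.1, -0.4], [0.8, 1.9], [0.2, 0.7], [0.4, -0.0], [-0.6, 0.0], [-0.4, 0.6], [-0.4, 0.7], [-0.3, 0.6], [-0.5, -0.1], [-1.3, -1.1], [0.2, -0.8]] -0.29151810280507107
lipTopIn_L [259. 262.]
lipTopIn_R [404. 248.]
lipTopOutL [260. 270.]
lipTopOutR [405. 256.]
baseL [260. 252.]
baseR [403. 238.]
```

```bash
cat >> h.py <<'E'
def seat():
    X,Y,Z,yaw=np.load("seat.npy");return np.array([X,Y,Z]),R.from_euler("ZY",[yaw,-np.pi/6]).as_matrix()
E
python3 - <<'E'
from h import *
import pickle
c=pickle.load(open("v.pkl","rb"))
M=np.array(c["mount"]);Tt=c["T"]@np.linalg.inv(M)
off=[]
for u in (320,380,440):
    o,d=ray_w(c,(u/2+130,458/2));o=Tt[:3,:3].T@(o-Tt[:3,3]);d=Tt[:3,:3].T@d
    off.append((o+d*(-.0117-o[2])/d[2])*1000)
print(np.round(off,1))
o,S=seat();Q=m2q(S@np.diag([1,-1,-1.]))
for p in ([2,0,60],[2,0,-7.45],[58,-30,20]): 
    q=solve_ik(o+S@np.array(p)/1000,Q);print(None if q is None else np.round(q,2))
print(np.round(current_qpos(),2))
E
```

```text
[[ 28.5 -14.2 -11.7]
 [ 28.5  -0.3 -11.7]
 [ 28.4  13.5 -11.7]]
[ 0.11 -0.26  2.01 -0.02  0.87  1.6 ]
[ 0.11 -0.07  1.96 -0.02  0.72  1.6 ]
[ 0.04 -0.05  1.83  0.03  0.84  1.51]
[ 0.07 -0.12  1.69 -0.    1.57  1.64]
```

Run:
```python
from h import *
o,S=seat();Q=m2q(S@np.diag([1,-1,-1.]))
W=lambda x,y,z:o+S@np.array([x,y,z])/1000
F=lambda:S.T@np.array(current_force())
move_ptp(W(3,0,45),Q);move_straight(W(3,0,0),speed=.1);wait(.1)
f0=F();z=-2.
while z>-12:
    z-=.8;move_straight(W(3,0,z),speed=.03);f=F()-f0
    if f[2]>4: break
print("panel contact z",z,f.round(1),current_time_s())
z+=.8;move_straight(W(3,0,z),speed=.03);f1=F();print((f1-f0).round(1))
x=3.
while x>-5:
    x-=1;move_straight(W(x,0,z),speed=.03);f=F()-f1
    if f[0]>5: break
print("ledge contact x",x,f.round(1),current_time_s())
print((S.T@(np.array(current_eef_pos())-o)*1000).round(2))
c=snap();cv2.imwrite("pics/p.png",c["img"])
```

```text
panel contact z -7.599999999999999 [-1.8  0.6  8.1] 15.0083
[ 0.8  0.3 -0.5]
ledge contact x -3.0 [ 6.2  1.1 -3. ] 16.7583
[-1.08  0.03 -6.21]
```

Run:
```python
from h import *
o,S=seat();Q=m2q(S@np.diag([1,-1,-1.]))
W=lambda x,y,z:o+S@np.array([x,y,z])/1000
move_straight(W(-3,0,-7.8),speed=.03);print((S.T@np.array(current_force())).round(1))
grip(.068);print(current_finger_gap())
move_straight(W(-3,0,50),speed=.15)
move_ptp(W(-55,0,105),m2q(down(0)));wait(.1)
c=snap();print(current_time_s(),current_eef_pos())
import pickle;pickle.dump(c,open("v2.pkl","wb"))
i=c["img"][0:270,160:480];cv2.imwrite("pics/v2.png",cv2.resize(i,None,fx=2,fy=2,interpolation=cv2.INTER_CUBIC))
# expected tile top-face corners
for q in [(26.5,26.5),(26.5,-26.5),(-26.5,-26.5),(-26.5,26.5)]: print(((proj_w(c,W(*q,4.25))-[160,0])*2).round())
print(((proj_w(c,W(-27,31,3.75))-[160,0])*2).round(),((proj_w(c,W(-27,-31,3.75))-[160,0])*2).round())
```

```text
[7.2 0.  1.7]
0.06784050818110102
18.7 [0.44019172 0.08367469 0.12341324]
[198. 101.]
[375.  84.]
[379. 229.]
[225. 243.]
[213. 245.] [391. 229.]
```

View pics/v2.png

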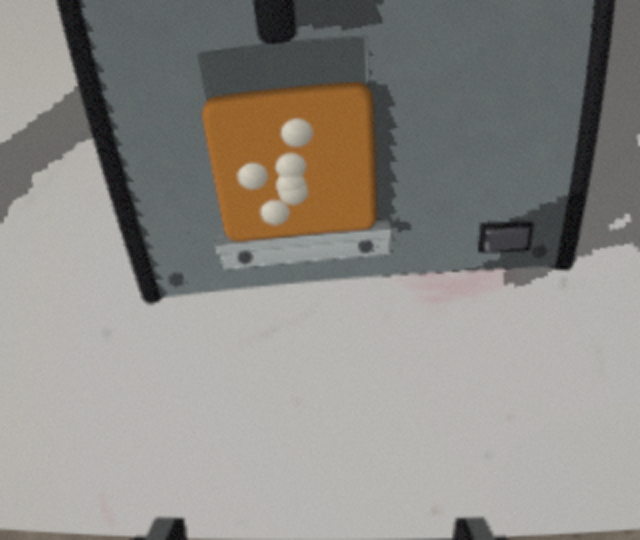

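The tile's corners in v2 are (203,100), (371,84), (376,229) and (226,242). That is within about 3 px (1 mm) of prediction: flat, square, on the ledge, with the shutter still shut. Next is the fin.

Run:
```python
from h import *
o,S=seat();Q=m2q(S@np.diag([1,-1,-1.]))
W=lambda x,y,z:o+S@np.array([x,y,z])/1000
L=lambda:(S.T@(np.array(current_eef_pos())-o)*1000).round(2)
F=lambda:(S.T@np.array(current_force())).round(1)
grip(.05,60)
move_ptp(W(58,0,70),Q);f0=F()
move_straight(W(58,0,2.5),speed=.1);print(L(),F()-f0)
grip(0.0,60);wait(.2)
print("gap",current_finger_gap(),current_gripper_force(),L(),F()-f0)
y=0
for y in (-5,-15,-30): move_straight(W(58,y,2.5),speed=.04);print(y,L(),F()-f0,current_finger_gap(),current_time_s())
wait(.2);c=snap();print(L())
import pickle;pickle.dump(c,open("v3.pkl","wb"));cv2.imwrite("pics/v3.png",c["img"][100:])
print(current_time_s())
```

```text
[5.838e+01 1.000e-02 2.860e+00] [-1.1  0.9 -0.1]
gap 0.008499622770985068 60.34899652004242 [ 5.848e+01 -4.000e-02  3.060e+00] [-3.9  0.6  7.3]
-5 [58.47 -4.51  3.05] [-2.8  4.2  7.4] 0.008651446308393462 21.3417
-15 [ 58.48 -14.19   3.01] [-2.1  4.8  6.4] 0.008705100405748012 21.7417
-30 [ 58.55 -28.74   3.  ] [-1.5  8.2  5.2] 0.008928747060785404 22.2667
[ 58.57 -28.56   3.02]
22.5167
```

Run:
```python
from h import *
o,S=seat()
W=lambda x,y,z:o+S@np.array([x,y,z])/1000
L=lambda:(S.T@(np.array(current_eef_pos())-o)*1000).round(2)
move_straight(W(58,-31.5,2.5),speed=.03);wait(.3);print(L())
c=snap();s=capture("side");t=capture("top")
a=cv2.resize(c["img"][130:330,200:500],None,fx=2,fy=2,interpolation=cv2.INTER_CUBIC)
u=lambda k,P:(lambda v:np.array([k["cx"]+k["fx"]*v[0]/v[2],k["cy"]+k["fy"]*v[1]/v[2]]))((k["camera_from_world"]@np.append(P,1))[:3])
b=cv2.resize(s["img"][195:275,255:355],(500,400),interpolation=cv2.INTER_CUBIC)
b=cv2.resize(b,(300,240));t2=cv2.resize(t["img"][170:230,225:300],(300,240),interpolation=cv2.INTER_CUBIC)
im=np.zeros((400+240,600,3),np.uint8);im[:400]=a;im[400:,:300]=b;im[400:,300:]=t2
cv2.imwrite("pics/v3.png",im[40:])
for q in [(64,-30,-4.25),(75,-30,-4.25),(39.5,0,-4.25),(26.5,0,4.25)]: print(q,((proj_w(c,W(*q))-[200,130])*2-[0,40]).round())
```

```text
[ 58.59 -29.99   3.02]
(64, -30, -4.25) [240. 211.]
(75, -30, -4.25) [240. 174.]
(39.5, 0, -4.25) [138. 283.]
(26.5, 0, 4.25) [138. 335.]
```

View pics/v3.png

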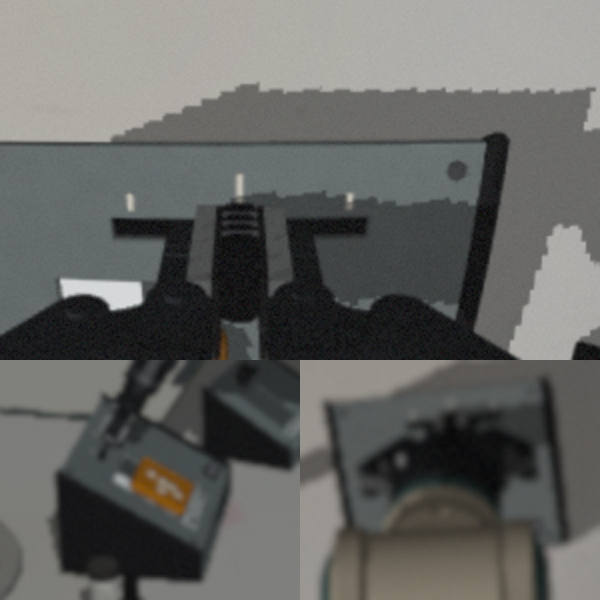

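The index lines sit at x = 130, 240 and 350 px. The fin is centred at 240, on the long middle line, and half the window is lit (60–143 px). The tile is still seated, so I'm handing in.

```bash
python3 -c "
from station import *
print(current_time_s(),current_finger_gap());print(hand_in())"
```

```text
23.2167 0.008752749843101065
the job is handed in; nothing more can be done
None
```

The job is handed in: the amber tile lies square on the viewer's ledge, centred to about 1 mm and released while the shutter was shut, and the fin is held at half travel (measured 30 mm) after 23 s; the bottle, vial and cutter were never approached, though I took no final picture of them.

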